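Lock the winder and set its spool nut

TASK

First lock the bench winder: press the sprung stop knob down, turn it a quarter turn clockwise and let it spring back up. Then screw the knurled nut on the winder's spindle clockwise all the way down until it bottoms on the collar, and back it off a quarter turn so that the spool can run free. Finish while still gripping the nut between the fingers, still, at that setting, and leave the other things on the table where they are.

Things in the scene. Friction and masses are not known exactly. Their poses are not given: they have to be found in the camera images.
- stop_box: grey plastic switch box, 100 x 100 mm, 55 mm tall, fixed to the table (it does not move during the job). Origin: centre of its underside, on the table; z up. It carries one black press-and-turn knob in the middle of its top.
- stop_grip (a point): the point to grip on the stop knob, on its upright axis; it moves and turns with the knob. The knob is a round skirt, 50 mm across and 6 mm thick, with an upright bar grip on it, 42 mm long, 14 mm wide and 32 mm tall. Knob up: skirt top 70 mm above the table, this point 90 mm, bar top 102 mm. The point's x axis runs along the bar (grip across it, along the point's y); a white line and a small nose mark the bar's -x end.
- stop_press (a joint): how far the stop knob is pressed down, m: 0 up, 0.006 fully down. A spring pushes it up with 4 N at the top and 7 N fully down. Pressed by less than about 3 mm the knob is locked against turning by a tab inside; held down by 4 mm or more it turns freely.
- stop_turn (a joint): angle of the stop knob, rad: 0 = winder free (the start, bar along the box's x, nose to the box's -x side), grows clockwise seen from above, stops hard at 1.571 = winder locked (bar across, nose to the box's +y side). At either end the knob springs up and latches; between the ends it cannot come up.
- winder: bench winder, fixed to the table: low grey housing 160 x 120 mm, 45 mm tall, with an upright spindle in the middle carrying a wound spool (64 mm across at most, 60 mm across at its top flange, which is 103 mm above the table). On the flange stands a steel collar, 26 mm across, top 117 mm above the table; above it the spindle is a threaded rod 12 mm across that ends 170 mm above the table. Origin: underside centre, on the table, on the spindle axis; z up.
- nut_grip (a point): centre of the knurled nut, on the spindle axis, at half its height. The nut is a round, grey metal cylinder 40 mm across its ridges (38 mm to the hard surface) and 30 mm tall, already started on the spindle's thread; the rod sticks out through its top. Nut bottomed: this point is 132 mm above the table and the nut's underside rests on the collar (117 mm). It turns with the nut.
- nut_mark (a point): end of a dark line scribed on the nut's top face, 18 mm from the axis; shows how far the nut has turned.
- nut (a joint): how far the nut is unscrewed, rad: 0 = bottomed (hard stop), grows anticlockwise seen from above. It starts between 2.8 and 4.4. Right-hand thread: clockwise screws it down, 6 mm per full turn. It turns with about 0.04 N m of friction and stays where it is left.
- thread_cone: bystander, loose: white plastic thread cone, 56 mm wide, 95 mm tall, standing; origin at the centre of its underside; leave alone
- pin_tin: bystander, loose: flat round steel tin, 60 mm across, 28 mm tall; origin at the centre of its underside; leave alone
- wood_spool: bystander, loose: small wooden spool, 36 mm across, 42 mm tall, standing; origin at the centre of its underside; leave alone
- tape_roll: bystander, loose: cardboard ring lying flat, 84 mm across, 25 mm tall; origin at the centre of its underside; leave alone
- driver: bystander, loose: screwdriver lying flat, 160 mm long; origin at the underside; leave alone
- brush_pot: bystander, loose: white ceramic cup, 76 mm across, 85 mm tall; origin at the centre of its underside; leave alone
- chalk_block: bystander, loose: small wooden block, 55 x 30 x 20 mm; origin at the centre of its underside; leave alone
Not all that is in view belongs to the job. Of the things like the winder, leave any that is purple; of the rest the smaller one is meant.

How it is judged:
By the outcome, as a careful person would: the job done as asked, in the order asked, and still so for the second after the job is handed in, while the arm keeps its last pose, push and grip.
It also fails if it takes over 72 s, if anything falls off the work surface, if the arm or the gripper's body presses on something with over 40 N, if the wrist force passes 120 N, or if a joint passes its speed limit or range.

ROBOT

A 6-joint arm with a two-finger parallel gripper is mounted at the origin on the work surface. World frame = base frame: x ahead of the robot, y to its left, z up, the work surface at z = 0. Lengths are in m, angles in rad, forces in N, time in s.
With the tool pointing down it reaches from about 0.325 to 0.9 m from the base axis. Payload 6.1 kg.
Tool frame: the origin (TCP) lies at the very end of the fingers, on their centre line; the grasp point (between the pads) lies bot.hold_point_z behind it (bot.hold_point_z is the distance from the TCP to the grasp point, in m); y points along the fingers, z is the direction in which the jaws open and shut, and the axes are right-handed (so a half turn about y gives the same grasp; the last joint's range is limited). The gripper opens to 87 mm and grips with 3 to 60 N. Pads are 19 mm wide; open, the fingers measure 117 mm over their backs; the gripper's body (75 mm by 190 mm) begins 51 mm behind the grasp point.
Start: joints at [-1.412, 0.22, 1.526, -0, 1.395, -0.126], TCP at [0.176, -0.6, 0.223] pointing down, gripper open.
Joint ranges: [-2.98, 2.98], [-0.91, 2.08], [0.09, 2.57], [-1.24, 4.39], [0.2, 2.65], [-2.68, 2.68]. Speed limits (rad/s): [2.57, 2.57, 3.01, 3.14, 3.14, 3.14].

INTERFACE

Orientations are given as [roll, pitch, yaw] about the fixed x, y, z axes, in that order (R = Rz(yaw) Ry(pitch) Rx(roll)).
In Python, from rig import readout, camera, calibration, bot, find_in, trace, tip_of gives the robot as it stands.
- The arm moves only by the tool arm_command, never from a script. Its argument "steps" is a list of rows, each an object of numbers: "x", "y", "z": the shift along the tool's x, y, z in mm; "rx", "ry", "rz": the turn, a rotation vector about the tool's x, y, z in degrees. A call has 1 to 8 rows; each row is the pose to reach, as a shift and turn from the pose commanded when the call began, along the tool's axes at that moment; what a row does not reach only later rows make up. A row lasts 1/8 s, in which the tool goes at most 62.5 mm and 10.7 degrees, less where a joint would pass 70% of its speed; a pose out of reach is approached as far as the arm can. A call with a gripper value outside its range is refused whole. "gripper" is the finger opening in mm, from 0 to 87, set as the call begins (left out, the last holds). The fingers move at their own pace and stop on an object; the grip force is fixed at half the most. Time passes only in rows, so rows that repeat a pose let the fingers close. It gives the time, the measured TCP pose, the force and the opening at its end, in the units of the state.
- readout.observe(): the state, without advancing time (a new reading comes with each control period).
- camera(name): name is "side" or "top" or "wrist"; returns the picture (420x560x3 uint8, red, green, blue); there is no depth.
- calibration(name): a dict with "mtx" (3x3 intrinsics, pixels), "xyz" and "attitude" of the camera in the world. Camera axes: x right, y down, z forward; pixel columns grow to the right and rows downward; lengths in m; the calibration is good to about 2 mm. The wrist camera is an equidistant fisheye: a pixel r from the principal point sees the ray r / f radians off the axis. A picture is of the moment at which its call begins: read the wrist's pose just before it. calibration takes no time and is no camera call; for the wrist camera it gives the pose at the moment of the call.
- bot.sign_off(): hands the job in, once; it reports no verdict.
Trained networks look in the newest picture that a camera, given by its name, has taken for a name from the list of things; names that differ only in an ending like _2 or _b are one class to them, and where a whole thing is asked for, a point or a joint stands for the part that bears it (a point fixed in the world has none). Each returns a list of dicts, best first, with "conf" (0 to 1); they miss things now and then, are a little off and sometimes report something else, mostly with a low value. They report only what shows in the picture. A call takes as long as a camera call. They do not tell look-alikes from the thing itself.
- find_in(camera, name): "location" ([x, y, z] in m, in world coordinates, good to about 4 mm: the middle of the surface that is visible of it).
- trace(camera, name): "pixels" (420x560 bool, what is visible of it).
- tip_of(camera, name): "location" ([x, y, z] in m, in world coordinates, good to about 4 mm: a listed point, or the origin of a listed thing).
The state is a dict: "t": time; "joint_positions": joint angles; "joint_vel": joint speeds; "effort": joint torques, N m; "position": TCP position; "orientation": TCP orientation; "force": force on the tool from outside, world axes, zero at the start; "wrist_torque": the same for the moment, N m; "width": opening from 0.0 (shut) to 1.0 (fully open).
Only numpy, scipy, OpenCV 4.12 (cv2) and the standard library are available. Lean on these libraries where they do the work, as an engineer would, in place of code of your own. Each camera call takes 0.05 s, during which the arm holds its last target. There are 200 camera calls.

## Working session

There is one attempt and no reset: what is moved stays moved. The work goes in short steps, Python scripts to look and compute and a tool call to move; the robot and the scene stay as the last step left them, time stands still between calls to the robot, and variables do not carry over. Pictures are saved under pics/ and viewed, about 8 in all and at most 12, crops included, and the job is handed in when it is done.

Besides the shell and the picture viewer there is one more tool, called after "Request:" in YAML: its name, and indented under it one key for each argument. arm_command: Moves the arm, as the interface text tells. Its arguments: {"type":"object","properties":{"steps":{"type":"array"},"gripper":{"type":"number"}},"required":["steps"]}

```bash
mkdir -p pics; ls
python3 - <<'E'
from rig import *
import cv2,numpy as np
s=readout.observe();print({k:np.round(v,3) for k,v in s.items()},bot.hold_point_z)
a=camera("top");b=camera("side")
cv2.imwrite("pics/top.png",a[:,:,::-1]);cv2.imwrite("pics/side.png",b[:,:,::-1])
for c in("top","side"):
  k=calibration(c);print(c,np.round(k["mtx"],1).tolist(),k["xyz"],k["attitude"])
  for n in("stop_box","winder","thread_cone","brush_pot","tape_roll","pin_tin","wood_spool","driver","chalk_block"):
    print(c,n,[(round(d["conf"],2),np.round(d["location"],3).tolist()) for d in tip_of(c,n)][:4])
  for n in("stop_grip","nut_grip","nut_mark"):
    print(c,n,[(round(d["conf"],2),np.round(d["location"],3).tolist()) for d in tip_of(c,n)][:4])
E
```

```text
pics
{'t': np.float64(0.0), 'joint_positions': array([-1.412,  0.221,  1.528, -0.   ,  1.395, -0.126]), 'joint_vel': array([ 0.   ,  0.   ,  0.   ,  0.001,  0.001, -0.001]), 'effort': array([ 1.0000e-03, -4.9461e+01, -3.8738e+01,  7.0000e-02,  5.7000e-02,
       -0.0000e+00]), 'position': array([ 0.176, -0.599,  0.221]), 'orientation': array([-1.573,  0.   , -2.857]), 'force': array([ 0.35 ,  0.661, -0.14 ]), 'wrist_torque': array([0.003, 0.038, 0.013]), 'width': np.float64(0.998)} 0.0187
top [[410.8, 0.0, 283.0], [0.0, 410.8, 212.9], [0.0, 0.0, 1.0]] [ 0.31472513 -0.01745828  1.12177241] [-2.97977272  0.01653411 -1.54461705]
top stop_box [(0.7, [0.593, 0.17, 0.002]), (0.61, [0.391, 0.432, -0.003])]
top winder [(0.88, [0.511, -0.195, 0.004]), (0.88, [0.238, -0.28, 0.002]), (0.82, [0.335, 0.196, 0.001]), (0.43, [0.592, 0.172, 0.002])]
top thread_cone [(0.83, [0.734, -0.018, 0.004])]
top brush_pot [(0.61, [0.583, 0.4, 0.002]), (0.49, [0.509, -0.191, 0.137])]
top tape_roll [(0.79, [0.389, 0.434, -0.004]), (0.74, [0.374, -0.426, -0.005])]
top pin_tin [(0.85, [0.446, -0.009, -0.002])]
top
[... 639 characters left out ...]

side winder [(0.91, [0.515, -0.186, 0.003]), (0.9, [0.24, -0.283, 0.0]), (0.79, [0.333, 0.188, -0.003]), (0.32, [0.497, -0.2, 0.152])]
side thread_cone [(0.85, [0.731, -0.021, -0.001])]
side brush_pot [(0.81, [0.575, 0.397, 0.0])]
side tape_roll [(0.77, [0.39, 0.437, -0.004]), (0.26, [0.582, -0.0, 0.005])]
side pin_tin [(0.74, [0.45, -0.01, 0.004])]
side wood_spool [(0.44, [0.582, -0.004, 0.004])]
side driver []
side chalk_block [(0.73, [0.569, -0.42, -0.003])]
side stop_grip [(0.75, [0.589, 0.173, 0.093])]
side nut_grip [(0.82, [0.331, 0.19, 0.187]), (0.68, [0.238, -0.283, 0.133])]
side nut_mark [(0.66, [0.254, -0.272, 0.147]), (0.62, [0.359, 0.195, 0.213]), (0.49, [0.497, -0.201, 0.154])]
```

View pics/top.png

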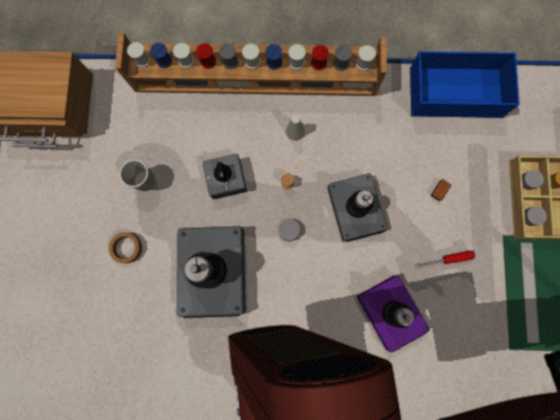

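View pics/side.png

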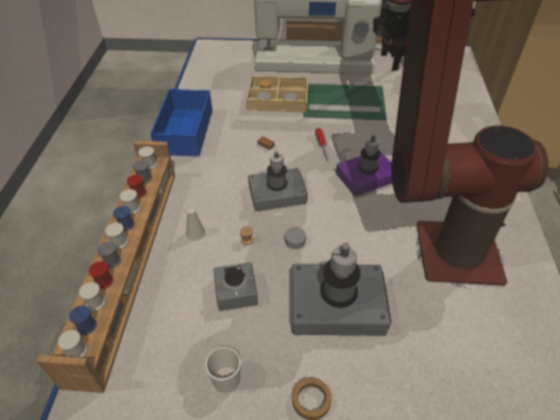

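The candidates for the winder in the top view are grey small at (357,207), purple at (393,313) and grey large at (210,270). By the description I choose the small grey one, at about (0.51,-0.19). The stop box is at (225,176). One close crop will check both.

```bash
cat > h.py <<'E'
from rig import *
import numpy as np, cv2
from scipy.spatial.transform import Rotation as R
def plan(x,y,z,ang=None):
    "shift (mm, tool axes) and ry (deg) to TCP xyz with jaw (tool z) direction ang deg"
    s=readout.observe(); M=R.from_euler('xyz',s['orientation']).as_matrix()
    d=M.T@(np.array([x,y,z])-s['position'])*1e3
    a=np.degrees(np.arctan2(M[1,2],M[0,2]))
    print("t",round(s['t'],2),"shift",d.round(1),"jaw",a.round(1),"pos",s['position'].round(4),"ori",s['orientation'].round(3),"j6",s['joint_positions'][5].round(3))
    if ang is not None: print("ry (cw +)",((a-ang+180)%360-180).round(1),"alt half turn")
def toplane(cam,u,v,z):
    k=calibration(cam);K=k["mtx"];M=R.from_euler('xyz',k["attitude"]).as_matrix()
    q=np.array([(u-K[0,2])/K[0,0],(v-K[1,2])/K[1,1]])
    if cam=="wrist":
        r=np.hypot(*q);d=np.array([*(q/r*np.sin(r)),np.cos(r)]) if r>0 else np.array([0,0,1.])
    else: d=np.array([*q,1])
    w=M@d;return k["xyz"]+w*(z-k["xyz"][2])/w[2]
def project(cam,P):
    k=calibration(cam);K=k["mtx"];M=R.from_euler('xyz',k["attitude"]).as_matrix()
    p=M.T@(np.array(P)-k["xyz"])
    if cam=="wrist":
        r=np.hypot(p[0],p[1]);th=np.arctan2(r,p[2]);q=p[:2]/max(r,1e-9)*th
    else: q=p[:2]/p[2]
    return np.array([K[0,0]*q[0]+K[0,2],K[1,1]*q[1]+K[1,2]])
E
python3 - <<'E'
from h import *
a=cv2.imread("pics/top.png")
c=[cv2.resize(a[y:y+60,x:x+70],(400,343),interpolation=cv2.INTER_CUBIC) for x,y in((190,146),(325,172))]
cv2.imwrite("pics/crop.png",np.hstack(c))
for n,p,z in(("stop_box",(225,176),.055),("winder",(357,207),.045)):
  for d in trace("side",n)[:4]:
    pts=np.argwhere(d["pixels"]);print(n,d["conf"],pts.mean(0).round())
k=toplane
print("boxedge",[k("top",*p,.055).round(3) for p in((204,160),(240,154),(246,190),(211,197))])
plan(.588,.171,.25,100)
E
```

```text
stop_box 0.98 [287. 235.]
winder 0.87 [169. 366.]
winder 0.86 [186. 277.]
winder 0.57 [298. 339.]
boxedge [array([0.628, 0.221, 0.055]), array([0.647, 0.125, 0.055]), array([0.548, 0.105, 0.055]), array([0.527, 0.197, 0.055])]
t 1.4 shift [-612.3  -27.4 -623.9] jaw -73.7 pos [ 0.1756 -0.5998  0.2225] ori [-1.571  0.    -2.857] j6 -0.126
ry (cw +) -173.7 alt half turn
```

View pics/crop.png

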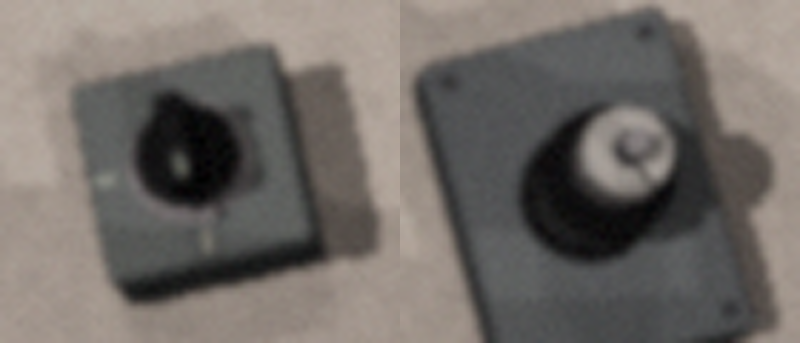

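The crop shows the stop knob with its bar upright in the picture (along world x, yaw about 12°) and box marks at the bottom (-x) and left (+y). The small grey winder's nut is at crop (630,145), with its dark line toward the lower right. I'll move above the stop box.

Request:
arm_command:
  steps:
    - {"x": -20, "y": -20, "z": -20, "ry": -10}
    - {"x": -60, "y": -35, "z": -60, "ry": -20}
    - {"x": -100, "y": -35, "z": -100, "ry": -30}
    - {"x": -140, "y": -35, "z": -140, "ry": -40}
    - {"x": -180, "y": -35, "z": -180, "ry": -50}
    - {"x": -220, "y": -35, "z": -220, "ry": -60}
    - {"x": -260, "y": -35, "z": -265, "ry": -70}
    - {"x": -300, "y": -35, "z": -305, "ry": -80}

```text
invalid input at $.steps[0]: expected keys x, y, z, rx, ry, rz
```

```bash
python3 -c "
from h import *
plan(.588,.171,.25,102)"
```

```text
t 1.4 shift [-612.3  -27.4 -623.9] jaw -73.7 pos [ 0.1756 -0.5998  0.2225] ori [-1.571  0.    -2.857] j6 -0.126
ry (cw +) -175.7 alt half turn
```

Request:
arm_command:
  steps:
    - {"x": -20, "y": -20, "z": -20, "rx": 0, "ry": -10, "rz": 0}
    - {"x": -60, "y": -35, "z": -60, "rx": 0, "ry": -20, "rz": 0}
    - {"x": -100, "y": -35, "z": -100, "rx": 0, "ry": -30, "rz": 0}
    - {"x": -140, "y": -35, "z": -140, "rx": 0, "ry": -40, "rz": 0}
    - {"x": -180, "y": -35, "z": -180, "rx": 0, "ry": -50, "rz": 0}
    - {"x": -220, "y": -35, "z": -220, "rx": 0, "ry": -60, "rz": 0}
    - {"x": -260, "y": -35, "z": -265, "rx": 0, "ry": -70, "rz": 0}
    - {"x": -300, "y": -35, "z": -305, "rx": 0, "ry": -80, "rz": 0}

```text
t: 2.4
position: [0.3784, -0.221, 0.2579]
orientation: [-1.57, -0.001, -1.455]
force: [0.2, -0.4, 0.0]
width: 1.001
```

```bash
python3 -c "
from h import *
plan(.588,.171,.25,102)"
```

```text
t 2.4 shift [-365.2    7.9  253.5] jaw 6.6 pos [ 0.3784 -0.221   0.2579] ori [-1.570e+00 -1.000e-03 -1.455e+00] j6 -0.825
ry (cw +) -95.4 alt half turn
```

Request:
arm_command:
  steps:
    - {"x": -45, "y": 0, "z": 30, "rx": 0, "ry": -10, "rz": 0}
    - {"x": -90, "y": 0, "z": 60, "rx": 0, "ry": -20, "rz": 0}
    - {"x": -135, "y": 0, "z": 90, "rx": 0, "ry": -30, "rz": 0}
    - {"x": -180, "y": 0, "z": 120, "rx": 0, "ry": -40, "rz": 0}
    - {"x": -225, "y": 0, "z": 155, "rx": 0, "ry": -50, "rz": 0}
    - {"x": -270, "y": 0, "z": 190, "rx": 0, "ry": -60, "rz": 0}
    - {"x": -320, "y": 5, "z": 220, "rx": 0, "ry": -70, "rz": 0}
    - {"x": -364, "y": 8, "z": 253, "rx": 0, "ry": -80, "rz": 0}

```text
t: 3.4
position: [0.5898, 0.1689, 0.2495]
orientation: [-1.571, -0.0, -0.058]
force: [0.6, -1.1, -0.1]
width: 1.0
```

Request:
arm_command:
  steps:
    - {"x": 0, "y": 0, "z": 0, "rx": 0, "ry": -10, "rz": 0}
    - {"x": 0, "y": 0, "z": 0, "rx": 0, "ry": -15, "rz": 0}
    - {"x": 0, "y": 0, "z": 0, "rx": 0, "ry": -15, "rz": 0}

```text
t: 3.78
position: [0.5892, 0.167, 0.2494]
orientation: [-1.571, 0.0, 0.197]
force: [-0.1, 0.5, 0.8]
width: 1.003
```

Run:
```python
from h import *
plan(.588,.171,.25,102)
a=camera("wrist")
for n in("stop_grip","stop_box"):print(n,[(round(d["conf"],2),np.round(d["location"],4).tolist()) for d in tip_of("wrist",n)][:3])
b=a[:,:,::-1].copy()
u=project("wrist",[.588,.171,.09]);print(u)
cv2.imwrite("pics/w1.png",b)
```

```text
t 3.77 shift [-0.4 -0.6  4.1] jaw 101.3 pos [0.5892 0.167  0.2494] ori [-1.571  0.     0.197] j6 -1.62
ry (cw +) -0.7 alt half turn
stop_grip [(0.59, [0.5871, 0.1704, 0.0865])]
stop_box [(0.76, [0.5908, 0.1681, 0.002])]
[286.21322202 187.16848382]
```

View pics/w1.png

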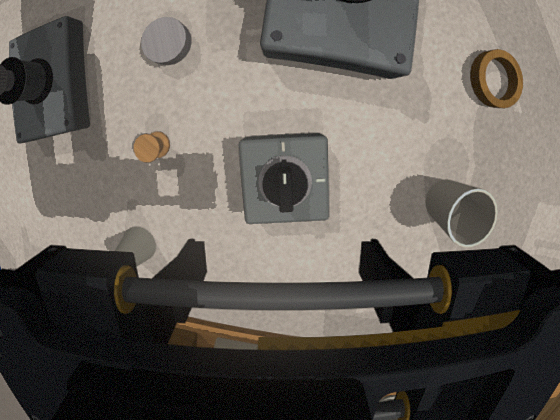

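The wrist view shows the knob at (286,185). Its white line, at (284,179), points to the robot side (box -x), and the box corners are near (240,138), (326,134), (329,219) and (245,222).

Run:
```python
from h import *
P=[toplane("wrist",*p,.055)for p in((240,138),(326,134),(329,219),(245,222))]
for i in range(4):
  d=P[(i+1)%4]-P[i];print(P[i].round(4),np.degrees(np.arctan2(d[1],d[0])).round(1),np.linalg.norm(d).round(3))
print(sum(P)/4)
print(toplane("wrist",286,168,.102),toplane("wrist",287,212,.102),toplane("wrist",284,179,.102))
plan(.588,.1705,.0683,102)
```

```text
[0.5512 0.1121 0.055 ] 103.9 0.095
[0.5284 0.2042 0.055 ] 15.1 0.099
[0.6242 0.23   0.055 ] -76.7 0.099
[0.647  0.1339 0.055 ] -167.2 0.098
[0.58767245 0.17005364 0.055     ]
[0.56636599 0.16629411 0.102     ] [0.61018928 0.17613372 0.102     ] [0.57748134 0.16652995 0.102     ]
t 3.92 shift [ -0.5 181.4   4. ] jaw 101.2 pos [0.5892 0.1667 0.2497] ori [-1.571 -0.     0.196] j6 -1.62
ry (cw +) -0.8 alt half turn
```

Request:
arm_command:
  steps:
    - {"x": -1, "y": 50, "z": 3, "rx": 0, "ry": -2, "rz": 0}
    - {"x": -1, "y": 100, "z": 3, "rx": 0, "ry": -2, "rz": 0}
    - {"x": -1, "y": 140, "z": 3, "rx": 0, "ry": -2, "rz": 0}
    - {"x": -1, "y": 165, "z": 3, "rx": 0, "ry": -2, "rz": 0}
    - {"x": -1, "y": 175, "z": 3, "rx": 0, "ry": -2, "rz": 0}
    - {"x": -1, "y": 175, "z": 3, "rx": 0, "ry": -2, "rz": 0}

```text
t: 4.68
position: [0.5876, 0.1694, 0.0745]
orientation: [-1.571, 0.0, 0.232]
force: [-0.4, 0.3, -1.1]
width: 0.996
```

Request:
arm_command:
  steps:
    - {"x": 0, "y": 0, "z": 0, "rx": 0, "ry": 0, "rz": 0}
    - {"x": 0, "y": 0, "z": 0, "rx": 0, "ry": 0, "rz": 0}
    - {"x": 0, "y": 0, "z": 0, "rx": 0, "ry": 0, "rz": 0}
    - {"x": 0, "y": 0, "z": 0, "rx": 0, "ry": 0, "rz": 0}
    - {"x": 0, "y": 0, "z": 0, "rx": 0, "ry": 0, "rz": 0}
    - {"x": 0, "y": 0, "z": 0, "rx": 0, "ry": 0, "rz": 0}
  gripper: 5

```text
t: 5.42
position: [0.5876, 0.1696, 0.0745]
orientation: [-1.571, 0.0, 0.232]
force: [-0.3, 0.3, 0.8]
width: 0.401
```

Run:
```python
from h import *
plan(.588,.170,.069,103)
s=readout.observe();print(s['force'].round(2),s['wrist_torque'].round(3),s['width']*87)
```

```text
t 5.42 shift [0.5 5.5 0.3] jaw 103.3 pos [0.5876 0.1696 0.0745] ori [-1.571  0.     0.232] j6 -1.651
ry (cw +) 0.3 alt half turn
[-0.32  0.35  0.78] [ 0.131 -0.136  0.031] 34.92425569170353
```

Still closing; wait, then press.

Request:
arm_command:
  steps:
    - {"x": 0, "y": 0, "z": 0, "rx": 0, "ry": 0, "rz": 0}
    - {"x": 0, "y": 0, "z": 0, "rx": 0, "ry": 0, "rz": 0}
    - {"x": 0, "y": 0, "z": 0, "rx": 0, "ry": 0, "rz": 0}
    - {"x": 0, "y": 0, "z": 0, "rx": 0, "ry": 0, "rz": 0}
    - {"x": 0, "y": 0, "z": 0, "rx": 0, "ry": 0, "rz": 0}

```text
t: 6.05
position: [0.5877, 0.1694, 0.0745]
orientation: [-1.571, 0.0, 0.232]
force: [-0.0, -1.7, -0.1]
width: 0.16
```

Request:
arm_command:
  steps:
    - {"x": 0, "y": 2, "z": 0, "rx": 0, "ry": 0, "rz": 0}
    - {"x": 0, "y": 4, "z": 0, "rx": 0, "ry": 0, "rz": 0}
    - {"x": 0, "y": 5.5, "z": 0, "rx": 0, "ry": 0, "rz": 0}
    - {"x": 0, "y": 6, "z": 0, "rx": 0, "ry": 0, "rz": 0}
    - {"x": 0, "y": 6, "z": 0, "rx": 0, "ry": 0, "rz": 0}

```text
t: 6.68
position: [0.5877, 0.1694, 0.069]
orientation: [-1.571, 0.0, 0.232]
force: [-3.5, -3.2, 7.1]
width: 0.159
```

Run:
```python
from h import *
plan(.588,.170,.069,13)
s=readout.observe();print(s['force'].round(2),s['wrist_torque'].round(3),s['width']*87)
```

```text
t 6.67 shift [0.4 0.  0.5] jaw 103.3 pos [0.5877 0.1694 0.069 ] ori [-1.571  0.     0.232] j6 -1.651
ry (cw +) 90.3 alt half turn
[-3.46 -3.24  7.12] [-0.359  0.379  0.029] 13.800684235992682
```

Request:
arm_command:
  steps:
    - {"x": 0, "y": 0, "z": 0, "rx": 0, "ry": 7, "rz": 0}
    - {"x": 0, "y": 0, "z": 0, "rx": 0, "ry": 17, "rz": 0}
    - {"x": 0, "y": 0, "z": 0, "rx": 0, "ry": 27, "rz": 0}
    - {"x": 0, "y": 0, "z": 0, "rx": 0, "ry": 37, "rz": 0}
    - {"x": 0, "y": 0, "z": 0, "rx": 0, "ry": 47, "rz": 0}
    - {"x": 0, "y": 0, "z": 0, "rx": 0, "ry": 57, "rz": 0}
    - {"x": 0, "y": 0, "z": 0, "rx": 0, "ry": 67, "rz": 0}
    - {"x": 0, "y": 0, "z": 0, "rx": 0, "ry": 77, "rz": 0}

```text
t: 7.68
position: [0.5889, 0.1718, 0.0699]
orientation: [-1.566, 0.002, -1.117]
force: [0.5, 4.7, 5.4]
width: 0.156
```

Request:
arm_command:
  steps:
    - {"x": 0, "y": 0, "z": 0, "rx": 0, "ry": 5, "rz": 0}
    - {"x": 0, "y": 0, "z": 0, "rx": 0, "ry": 9, "rz": 0}
    - {"x": 0, "y": 0, "z": 0, "rx": 0, "ry": 13, "rz": 0}
    - {"x": 0, "y": 0, "z": 0, "rx": 0, "ry": 14, "rz": 0}
    - {"x": 0, "y": 0, "z": 0, "rx": 0, "ry": 14, "rz": 0}

```text
t: 8.3
position: [0.5893, 0.1719, 0.0702]
orientation: [-1.566, 0.003, -1.355]
force: [0.8, 6.1, 5.9]
width: 0.16
```

Run:
```python
from h import *
plan(.588,.170,.069,13)
s=readout.observe();print(s['force'].round(2),s['wrist_torque'].round(3),s['width']*87)
```

```text
t 8.3 shift [ 1.6  1.2 -1.7] jaw 12.4 pos [0.5893 0.1719 0.0702] ori [-1.566  0.003 -1.355] j6 -0.063
ry (cw +) -0.6 alt half turn
[0.84 6.06 5.85] [ 0.948 -0.221  0.589] 13.953110502131613
```

Request:
arm_command:
  steps:
    - {"x": 0, "y": 0.5, "z": 0, "rx": 0, "ry": 2, "rz": 0}
    - {"x": 0, "y": 0.5, "z": 0, "rx": 0, "ry": 3, "rz": 0}
    - {"x": 0, "y": 0.5, "z": 0, "rx": 0, "ry": 3, "rz": 0}

```text
t: 8.68
position: [0.5894, 0.1718, 0.0697]
orientation: [-1.566, 0.002, -1.407]
force: [0.0, 4.5, 6.4]
width: 0.17
```

Run:
```python
from h import *
plan(.588,.170,.0745,13)
s=readout.observe();print(s['force'].round(2),s['wrist_torque'].round(3),s['width']*87)
```

```text
t 8.68 shift [ 1.5 -4.8 -1.7] jaw 9.4 pos [0.5894 0.1718 0.0697] ori [-1.566  0.002 -1.407] j6 -0.012
ry (cw +) -3.6 alt half turn
[0.03 4.49 6.36] [ 0.84  -0.248  0.792] 14.756621094735118
```

The torque and opening are both rising, so the knob is at its hard stop. Next I let it up and release.

Request:
arm_command:
  steps:
    - {"x": 0, "y": -2, "z": 0, "rx": 0, "ry": 0, "rz": 0}
    - {"x": 0, "y": -4, "z": 0, "rx": 0, "ry": 0, "rz": 0}
    - {"x": 0, "y": -5.5, "z": 0, "rx": 0, "ry": 0, "rz": 0}
    - {"x": 0, "y": -6, "z": 0, "rx": 0, "ry": 0, "rz": 0}
    - {"x": 0, "y": -6, "z": 0, "rx": 0, "ry": 0, "rz": 0}

```text
t: 9.3
position: [0.5893, 0.1717, 0.0745]
orientation: [-1.566, 0.002, -1.407]
force: [4.7, 5.7, -0.4]
width: 0.169
```

Request:
arm_command:
  steps:
    - {"x": 0, "y": 0, "z": 0, "rx": 0, "ry": 0, "rz": 0}
    - {"x": 0, "y": 0, "z": 0, "rx": 0, "ry": 0, "rz": 0}
    - {"x": 0, "y": 0, "z": 0, "rx": 0, "ry": 0, "rz": 0}
    - {"x": 0, "y": 0, "z": 0, "rx": 0, "ry": 0, "rz": 0}
  gripper: 80

```text
t: 9.8
position: [0.5875, 0.1694, 0.0738]
orientation: [-1.571, 0.0, -1.408]
force: [-0.5, 0.1, -0.3]
width: 0.537
```

Request:
arm_command:
  steps:
    - {"x": 0, "y": -20, "z": 0, "rx": 0, "ry": 0, "rz": 0}
    - {"x": 0, "y": -60, "z": 0, "rx": 0, "ry": 0, "rz": 0}
    - {"x": 0, "y": -120, "z": 0, "rx": 0, "ry": 0, "rz": 0}
    - {"x": 0, "y": -175, "z": 0, "rx": 0, "ry": 0, "rz": 0}
    - {"x": 0, "y": -175, "z": 0, "rx": 0, "ry": 0, "rz": 0}

```text
t: 10.42
position: [0.5912, 0.1701, 0.2578]
orientation: [-1.557, -0.0, -1.408]
force: [-0.1, -0.5, 0.5]
width: 0.915
```

Run:
```python
from h import *
a=camera("wrist");b=cv2.cvtColor(a,cv2.COLOR_RGB2BGR)
u=project("wrist",[.588,.17,.09]).astype(int);print(u)
u=np.clip(u,60,None)
cv2.imwrite("pics/w2.png",cv2.resize(b[u[1]-60:u[1]+60,u[0]-80:u[0]+80],(640,480),interpolation=cv2.INTER_CUBIC))
print([(round(d["conf"],2),np.round(d["location"],4).tolist()) for d in tip_of("wrist","stop_grip")])
plan(.511,-.19,.27,0)
```

```text
[279 186]
[(0.91, [0.5862, 0.1661, 0.0903])]
t 10.53 shift [ 342.4  -19.2 -134.3] jaw 9.3 pos [0.5882 0.1696 0.2512] ori [-1.568 -0.    -1.408] j6 -0.011
ry (cw +) 9.3 alt half turn
```

View pics/w2.png

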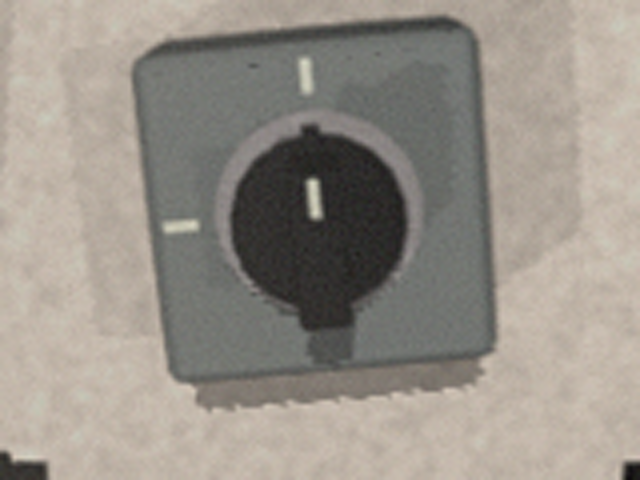

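The nose and white line sit at the locked mark, and the knob is back up. Next, the winder.

Request:
arm_command:
  steps:
    - {"x": 30, "y": -10, "z": -12, "rx": 0, "ry": -10, "rz": 0}
    - {"x": 80, "y": -20, "z": -30, "rx": 0, "ry": -20, "rz": 0}
    - {"x": 130, "y": -20, "z": -50, "rx": 0, "ry": -30, "rz": 0}
    - {"x": 180, "y": -20, "z": -70, "rx": 0, "ry": -40, "rz": 0}
    - {"x": 230, "y": -20, "z": -90, "rx": 0, "ry": -50, "rz": 0}
    - {"x": 280, "y": -20, "z": -110, "rx": 0, "ry": -60, "rz": 0}
    - {"x": 320, "y": -20, "z": -125, "rx": 0, "ry": -70, "rz": 0}
    - {"x": 342, "y": -20, "z": -134, "rx": 0, "ry": -80, "rz": 0}
  gripper: 87

```text
t: 11.52
position: [0.5091, -0.1913, 0.2672]
orientation: [-1.569, 0.003, -0.008]
force: [0.7, -0.7, -1.1]
width: 0.995
```

Request:
arm_command:
  steps:
    - {"x": 0, "y": 0, "z": 0, "rx": 0, "ry": -10, "rz": 0}
    - {"x": 0, "y": 0, "z": 0, "rx": 0, "ry": -20, "rz": 0}
    - {"x": 0, "y": 0, "z": 0, "rx": 0, "ry": -30, "rz": 0}
    - {"x": 0, "y": 0, "z": 0, "rx": 0, "ry": -34, "rz": 0}
    - {"x": 0, "y": 0, "z": 0, "rx": 0, "ry": -34, "rz": 0}

```text
t: 12.15
position: [0.51, -0.1892, 0.2674]
orientation: [-1.568, 0.001, 0.581]
force: [0.4, 0.4, -0.9]
width: 1.0
```

Run:
```python
from h import *
a=camera("wrist");cv2.imwrite("pics/w3.png",a[:,:,::-1])
for n in("nut_grip","nut_mark","winder"):print(n,[(round(d["conf"],2),np.round(d["location"],4).tolist()) for d in tip_of("wrist",n)][:3])
for P in((.511,-.19,.17),(.511,-.19,.15),(.511,-.19,.045)):print(project("wrist",P).round())
plan(.511,-.19,.27,123)
```

```text
nut_grip [(0.79, [0.5107, -0.1905, 0.1333]), (0.63, [0.5728, -0.4221, -0.0007]), (0.52, [0.733, -0.0219, 0.0035])]
nut_mark [(0.86, [0.499, -0.1994, 0.1542])]
winder [(0.97, [0.3332, 0.1925, -0.0009]), (0.63, [0.5097, -0.1895, -0.0015])]
[281. 205.]
[281. 198.]
[281. 175.]
t 12.35 shift [ 0.1 -1.5 -0.7] jaw 123.3 pos [ 0.5105 -0.1895  0.2685] ori [-1.57  0.    0.58] j6 -2.652
ry (cw +) 0.3 alt half turn
```

View pics/w3.png

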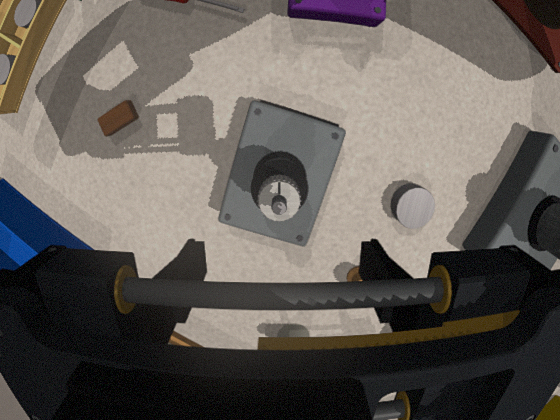

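The nut is seen at (280,197), and its rod tip at (279,205) against a predicted (281,205), so the position is good to about 1 mm. Descend and grip.

Request:
arm_command:
  steps:
    - {"x": 0, "y": 40, "z": -0.5, "rx": 0, "ry": 5, "rz": 0}
    - {"x": 0, "y": 80, "z": -0.5, "rx": 0, "ry": 5, "rz": 0}
    - {"x": 0, "y": 115, "z": -0.5, "rx": 0, "ry": 5, "rz": 0}
    - {"x": 0, "y": 140, "z": -0.5, "rx": 0, "ry": 5, "rz": 0}
    - {"x": 0, "y": 150, "z": -0.5, "rx": 0, "ry": 5, "rz": 0}
    - {"x": 0, "y": 150, "z": -0.5, "rx": 0, "ry": 5, "rz": 0}

```text
t: 13.1
position: [0.5109, -0.1899, 0.1188]
orientation: [-1.57, 0.001, 0.494]
force: [0.4, 0.0, 1.1]
width: 0.998
```

Request:
arm_command:
  steps:
    - {"x": 0, "y": 0, "z": 0, "rx": 0, "ry": 0, "rz": 0}
    - {"x": 0, "y": 0, "z": 0, "rx": 0, "ry": 0, "rz": 0}
    - {"x": 0, "y": 0, "z": 0, "rx": 0, "ry": 0, "rz": 0}
    - {"x": 0, "y": 0, "z": 0, "rx": 0, "ry": 0, "rz": 0}
    - {"x": 0, "y": 0, "z": 0, "rx": 0, "ry": 0, "rz": 0}
    - {"x": 0, "y": 0, "z": 0, "rx": 0, "ry": 0, "rz": 0}
    - {"x": 0, "y": 0, "z": 0, "rx": 0, "ry": 0, "rz": 0}
    - {"x": 0, "y": 0, "z": 0, "rx": 0, "ry": 0, "rz": 0}
  gripper: 25

```text
t: 14.1
position: [0.5117, -0.1912, 0.1193]
orientation: [-1.573, -0.001, 0.494]
force: [3.0, -3.9, -2.0]
width: 0.43
```

Run:
```python
from h import *
plan(.511,-.19,.119,123)
s=readout.observe();print(s['force'].round(2),s['wrist_torque'].round(3),s['width']*87)
a=camera("wrist");cv2.imwrite("pics/w4.png",a[:,:,::-1])
for n in("nut_grip","nut_mark"):print(n,[(round(d["conf"],2),np.round(d["location"],4).tolist()) for d in tip_of("wrist",n)][:3])
```

```text
t 14.1 shift [-0.1  0.3  1.4] jaw 118.3 pos [ 0.5117 -0.1912  0.1193] ori [-1.573e+00 -1.000e-03  4.940e-01] j6 -2.566
ry (cw +) -4.7 alt half turn
[ 3.03 -3.91 -1.96] [-0.546 -0.484 -0.044] 37.36977558607168
nut_grip [(0.69, [0.5069, -0.1891, 0.1321])]
nut_mark [(0.66, [0.4999, -0.1983, 0.1535])]
```

Request:
arm_command:
  steps:
    - {"x": 0, "y": 0.1, "z": -1.4, "rx": 0, "ry": 5, "rz": 0}
    - {"x": 0, "y": 0.25, "z": -1.4, "rx": 0, "ry": 15, "rz": 0}
    - {"x": 0, "y": 0.4, "z": -1.4, "rx": 0, "ry": 25, "rz": 0}
    - {"x": 0, "y": 0.6, "z": -1.4, "rx": 0, "ry": 35, "rz": 0}
    - {"x": 0, "y": 0.75, "z": -1.4, "rx": 0, "ry": 45, "rz": 0}
    - {"x": 0, "y": 0.9, "z": -1.4, "rx": 0, "ry": 55, "rz": 0}
    - {"x": 0, "y": 1.1, "z": -1.4, "rx": 0, "ry": 65, "rz": 0}
    - {"x": 0, "y": 1.2, "z": -1.4, "rx": 0, "ry": 70, "rz": 0}

```text
t: 15.25
position: [0.512, -0.1899, 0.1179]
orientation: [-1.569, 0.001, -0.731]
force: [1.4, 5.5, 2.5]
width: 0.428
```

Run:
```python
from h import *
plan(.511,-.19,.118,123)
s=readout.observe();print(s['force'].round(2),s['wrist_torque'].round(3),s['width']*87)
a=camera("wrist")
for n in("nut_grip","nut_mark"):print(n,[(round(d["conf"],2),np.round(d["location"],4).tolist()) for d in tip_of("wrist",n)][:3])
```

```text
t 15.25 shift [-0.7 -0.1 -0.8] jaw 48.1 pos [ 0.512  -0.1899  0.1179] ori [-1.569e+00  1.000e-03 -7.310e-01] j6 -1.342
ry (cw +) -74.9 alt half turn
[1.4  5.52 2.47] [ 0.967 -0.373  0.047] 37.2536935436357
nut_grip [(0.79, [0.5076, -0.1881, 0.1316])]
nut_mark [(0.73, [0.4996, -0.1802, 0.1556])]
```

Request:
arm_command:
  steps:
    - {"x": -0.7, "y": 0.1, "z": 0.7, "rx": 0, "ry": 5, "rz": 0}
    - {"x": -0.7, "y": 0.25, "z": 0.7, "rx": 0, "ry": 15, "rz": 0}
    - {"x": -0.7, "y": 0.4, "z": 0.7, "rx": 0, "ry": 25, "rz": 0}
    - {"x": -0.7, "y": 0.6, "z": 0.7, "rx": 0, "ry": 35, "rz": 0}
    - {"x": -0.7, "y": 0.75, "z": 0.7, "rx": 0, "ry": 45, "rz": 0}
    - {"x": -0.7, "y": 0.9, "z": 0.7, "rx": 0, "ry": 55, "rz": 0}
    - {"x": -0.7, "y": 1.1, "z": 0.7, "rx": 0, "ry": 65, "rz": 0}
    - {"x": -0.7, "y": 1.3, "z": 0.7, "rx": 0, "ry": 75, "rz": 0}

```text
t: 16.4
position: [0.5135, -0.1896, 0.1169]
orientation: [-1.567, 0.002, -2.041]
force: [7.8, 2.5, -2.6]
width: 0.425
```

```bash
cat > st.py <<'E'
from h import *
plan(.5115,-.19,.1166,123)
s=readout.observe();print(s['force'].round(2),s['wrist_torque'].round(3),s['width']*87)
a=camera("wrist");cv2.imwrite("pics/last.png",a[:,:,::-1])
for d in tip_of("wrist","nut_mark")[:1]:
  p=np.array(d["location"]);print(round(d["conf"],2),p.round(4),np.degrees(np.arctan2(p[1]+.1903,p[0]-.5115)).round(1))
E
python3 st.py
```

```text
t 16.4 shift [ 1.3  0.2 -1.6] jaw -26.9 pos [ 0.5135 -0.1896  0.1169] ori [-1.567e+00  2.000e-03 -2.041e+00] j6 -0.03
ry (cw +) -149.9 alt half turn
[ 7.76  2.54 -2.64] [ 0.449 -1.341  0.072] 36.94227492358486
0.65 [ 0.5175 -0.1778  0.1495] 64.4
```

Request:
arm_command:
  steps:
    - {"x": -0.1, "y": 0.1, "z": 1.3, "rx": 0, "ry": 5, "rz": 0}
    - {"x": -0.1, "y": 0.2, "z": 1.3, "rx": 0, "ry": 15, "rz": 0}
    - {"x": -0.1, "y": 0.35, "z": 1.3, "rx": 0, "ry": 22, "rz": 0}
    - {"x": -0.1, "y": 0.45, "z": 1.3, "rx": 0, "ry": 27, "rz": 0}
    - {"x": -0.1, "y": 0.5, "z": 1.3, "rx": 0, "ry": 30, "rz": 0}

```text
t: 17.12
position: [0.5141, -0.1901, 0.1163]
orientation: [-1.57, 0.003, -2.561]
force: [2.4, 3.1, -0.5]
width: 0.425
```

```bash
python3 st.py
```

```text
t 17.12 shift [ 2.1 -0.3 -1.5] jaw -56.7 pos [ 0.5141 -0.1901  0.1163] ori [-1.57   0.003 -2.561] j6 0.49
ry (cw +) -179.7 alt half turn
[ 2.42  3.05 -0.51] [ 0.457 -0.767  0.088] 36.970238963136616
0.69 [ 0.5255 -0.1806  0.1525] 34.7
```

Request:
arm_command:
  steps:
    - {"x": 0, "y": 0.1, "z": 0, "rx": 0, "ry": 5, "rz": 0}
    - {"x": 0, "y": 0.2, "z": 0, "rx": 0, "ry": 12, "rz": 0}
    - {"x": 0, "y": 0.35, "z": 0, "rx": 0, "ry": 19, "rz": 0}
    - {"x": 0, "y": 0.4, "z": 0, "rx": 0, "ry": 24, "rz": 0}
    - {"x": 0, "y": 0.4, "z": 0, "rx": 0, "ry": 24, "rz": 0}

```text
t: 17.85
position: [0.5142, -0.1906, 0.1159]
orientation: [-1.57, 0.003, -2.977]
force: [5.4, 1.7, -0.8]
width: 0.427
```

```bash
python3 st.py
```

```text
t 17.85 shift [ 2.6 -0.7 -1. ] jaw -80.6 pos [ 0.5142 -0.1906  0.1159] ori [-1.57   0.003 -2.977] j6 0.907
ry (cw +) 156.4 alt half turn
[ 5.39  1.67 -0.8 ] [ 0.182 -0.844  0.551] 37.130732865102765
0.79 [ 0.5308 -0.1875  0.1498] 8.3
```

Request:
arm_command:
  steps:
    - {"x": 0, "y": 0, "z": 0, "rx": 0, "ry": 3, "rz": 0}
    - {"x": 0, "y": 0, "z": 0, "rx": 0, "ry": 5, "rz": 0}
    - {"x": 0, "y": 0, "z": 0, "rx": 0, "ry": 5, "rz": 0}

```text
t: 18.32
position: [0.5127, -0.1908, 0.1158]
orientation: [-1.571, -0.001, -3.065]
force: [-0.3, -0.3, 2.2]
width: 0.43
```

```bash
python3 st.py
```

```text
t 18.32 shift [ 1.1 -0.8 -0.9] jaw -85.6 pos [ 0.5127 -0.1908  0.1158] ori [-1.571e+00 -1.000e-03 -3.065e+00] j6 0.994
ry (cw +) 151.4 alt half turn
[-0.27 -0.32  2.22] [0.023 0.248 0.6  ] 37.37083481971286
0.62 [ 0.5305 -0.1862  0.1504] 12.2
```

The torque has plateaued at about 0.6 N·m and the mark no longer moves while the tool does, so the nut is bottomed. Backing off 90° plus a little wind-up.

Request:
arm_command:
  steps:
    - {"x": 0, "y": -0.1, "z": 0, "rx": 0, "ry": -5, "rz": 0}
    - {"x": 0, "y": -0.25, "z": 0, "rx": 0, "ry": -15, "rz": 0}
    - {"x": 0, "y": -0.4, "z": 0, "rx": 0, "ry": -25, "rz": 0}
    - {"x": 0, "y": -0.6, "z": 0, "rx": 0, "ry": -35, "rz": 0}
    - {"x": 0, "y": -0.75, "z": 0, "rx": 0, "ry": -45, "rz": 0}
    - {"x": 0, "y": -0.9, "z": 0, "rx": 0, "ry": -55, "rz": 0}
    - {"x": 0, "y": -1.1, "z": 0, "rx": 0, "ry": -65, "rz": 0}
    - {"x": 0, "y": -1.2, "z": 0, "rx": 0, "ry": -72, "rz": 0}

```text
t: 19.42
position: [0.513, -0.191, 0.117]
orientation: [-1.57, 0.0, -1.806]
force: [-0.1, -0.0, 1.5]
width: 0.429
```

Request:
arm_command:
  steps:
    - {"x": 0, "y": -0.1, "z": 0, "rx": 0, "ry": -8, "rz": 0}
    - {"x": 0, "y": -0.2, "z": 0, "rx": 0, "ry": -15, "rz": 0}
    - {"x": 0, "y": -0.3, "z": 0, "rx": 0, "ry": -19, "rz": 0}
    - {"x": 0, "y": -0.3, "z": 0, "rx": 0, "ry": -19, "rz": 0}
    - {"x": 0, "y": -0.3, "z": 0, "rx": 0, "ry": -19, "rz": 0}

```text
t: 20.05
position: [0.5131, -0.191, 0.1173]
orientation: [-1.57, -0.0, -1.48]
force: [0.0, -0.5, 1.3]
width: 0.427
```

```bash
python3 st.py
python3 - <<'E'
import cv2
a=cv2.imread("pics/last.png");cv2.imwrite("pics/n1.png",cv2.resize(a[150:300,180:380],(800,600),interpolation=cv2.INTER_CUBIC))
E
```

```text
t 20.05 shift [-1.2  0.7 -1.5] jaw 5.2 pos [ 0.5131 -0.191   0.1173] ori [-1.57 -0.   -1.48] j6 -0.592
ry (cw +) -117.8 alt half turn
[ 0.01 -0.47  1.32] [-0.068 -0.149  0.07 ] 37.18258074574171
0.72 [ 0.5081 -0.1758  0.1527] 103.2
```

View pics/n1.png

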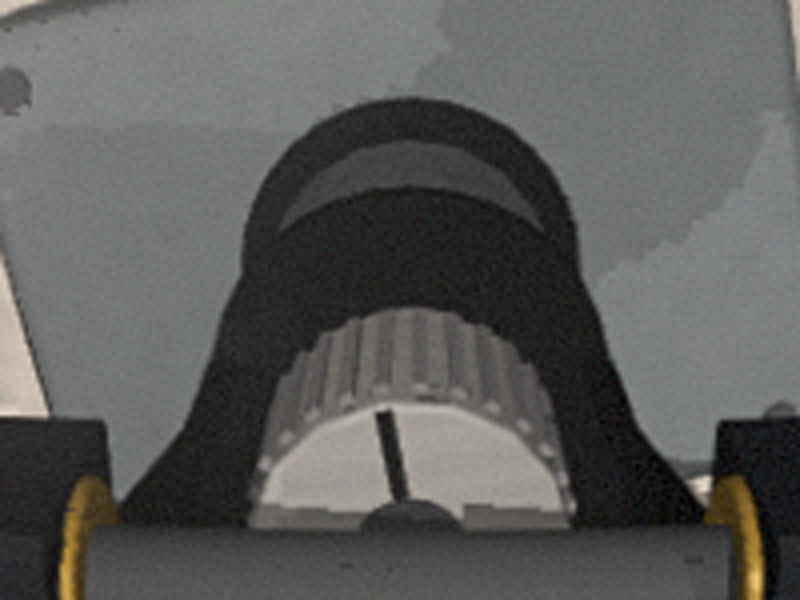

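The crop shows the nut held between the pads, with its scribed line at crop (390,450), about 93–95° round from the bottomed direction. Forces are near zero, so I'm handing in.

Run:
```python
from h import *
camera("side")
for n in("stop_grip","wood_spool","pin_tin","thread_cone","chalk_block"):print(n,[(round(d["conf"],2),np.round(d["location"],3).tolist()) for d in tip_of("side",n)][:1])
s=readout.observe();print(s['t'],abs(s['joint_vel']).max(),s['width']*87)
print(bot.sign_off())
```

```text
stop_grip [(0.69, [0.588, 0.171, 0.095])]
wood_spool [(0.59, [0.581, -0.002, 0.004])]
pin_tin [(0.69, [0.45, -0.008, -0.001])]
thread_cone [(0.59, [0.733, -0.02, -0.002])]
chalk_block [(0.54, [0.448, -0.01, 0.008])]
20.45 0.002642555043349893 37.43622646521818
the job is handed in; nothing more can be done
None
```

I locked the stop knob, ran the nut on the small grey winder down to the collar, backed it off a quarter turn, and handed the job in at 20.5 s. The gripper was still holding the nut.

- **Stop knob:** I pressed it about 5.5 mm (7 N) and turned it clockwise to its hard stop. It sprang back up, and the close picture showed its nose and white line at the locked mark. The last side view still put it at the raised height.
- **Nut down:** I turned it about 200° (3.5 rad) clockwise in one grip. The torque then levelled off near 0.6 N·m and the fingers slipped slightly, so I took it as bottomed.
- **Back-off:** The tool turned back 90.8°. The nut's scribed line suggested about 93–95°, good to roughly ±5°, so the two measures differ by a few degrees.
- **At hand-in:** The arm was still, the grip read 37 mm, and forces were near zero.
- **Other things on the table:** The wood spool, pin tin and thread cone were found where they started. The last chalk block detection (0.54 confidence) landed on the pin tin's position, so it doesn't confirm the block. I did not re-check the tape roll, driver or brush pot; the arm did not go near the block or any of these.

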